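# Stow the orange float clip in the pedal-lid tub

## Task

Put the orange float clip away in the gear tub: press the red sprung pedal right down, no harder than needed, so that the lid stands open, set the clip down inside without dropping it, then draw the pedal back up slowly so that the lid comes down without slamming and is fully shut, without straining the pedal either way (30 N at most). Work the lid only by its pedal, and leave the yellow clip and everything else where they are.

Things in the scene. Friction and masses are not known exactly. Their poses are not given: they have to be found in the camera images.
- tub: Grey open steel tub, bolted down, 170 x 170 mm outside, rim 75 mm high, walls and floor 5 mm thick. Origin: centre of its underside, on the work surface. Its -x axis points out of the front, where the pedal sticks out; the lid's hinge runs along y at the rear (+x 88 mm, 79 mm up). With the lid fully open it leans back behind the rear rim, up to 250 mm above the work surface.
- lid (a joint): Hinge of the blue lid (172 x 172 x 8 mm), rad: 0 shut on the rim, 1.9 fully open, leaning back past upright. The hinge is stiff by friction: lid and pedal stay wherever they are left and neither falls nor springs back. The lid's turn is 5.3 times the pedal's, so 1 mm at the tread moves it 0.05 rad: the last of its closing shows at the pedal only as the firm upper stop that is felt there.
- pedal (a joint): Pivot of the pedal, rad: 0 up (lid shut), 0.36 right down (lid fully open), with a firm stop at each end. It takes about 5 to 13 N at the tread to press it and up to 9 N to draw it up. The pivot lies along the tub's y axis, 75 mm in front of the tub's centre and 50 mm up; the lever points along the tub's -x, 0.18 rad above level when up and 0.18 rad below level when right down.
- tread_spring (a joint): Flex of the stiff leaf springs that carry the red tread on the lever, m: positive pressed, negative pulled up, 1 mm for every 10 N. They bend for good at 3 mm (30 N).
- tread (a point): Centre of the red tread at the pedal's end, a plate 50 mm long (radially), 40 mm wide (along the tub's y) and 12 mm thick, 110 mm from the pivot: about 70 mm above the work surface when up and 30 mm when right down, in both cases 183 mm in front of the tub's centre. It can be pushed from on top and pinched across its 40 mm width; the steel lever behind it is 14 mm wide.
- clip_center (a point): Centre of the loose orange hard plastic float clip, 70 mm long (its x axis), 26 mm wide (y), 24 mm high (z), lying flat, about 50 g.
- yellow_clip_center (a point): Centre of a yellow clip of the same shape and size. It stays where it is.
- housing: Black camera housing, 55 x 90 x 62 mm, with a lens and a red press button; origin at the centre of its underside. Bystander.
- carabiner: Stainless carabiner lying flat, 86 x 50 x 10 mm; origin under its centre. Bystander.
- mug: White ceramic mug, 80 mm across, 92 mm high, handle on its y side; origin at the centre of its underside. Bystander.
- torch: Yellow dive torch standing on its head, 48 mm across, 109 mm high; origin at the centre of its underside. Bystander.
- grease_jar: Small whitish jar, 56 mm across, 55 mm high; origin at the centre of its underside. Bystander.
Things that resemble listed ones, but are neither listed nor needed, are in the scene too. Of the things like the part that bears clip_center, leave any that is blue or brown; of the rest the smaller one is meant.

How it is judged:
By the outcome, as a careful person would: the job done as asked, in the order asked, and still so for the second after the job is handed in, with the robot touching nothing.
It also fails if it takes over 72 s, if anything falls off the work surface, if the arm or the gripper's body presses on something with over 40 N, if the wrist force passes 120 N, or if a joint passes its speed limit or range.

## Robot

A 6-joint arm with a two-finger parallel gripper is mounted at the origin on the work surface. World frame = base frame: x ahead of the robot, y to its left, z up, the work surface at z = 0. Lengths are in mm, angles in degrees, forces in N, time in s.
With the tool pointing down it reaches from about 300 to 850 mm from the base axis. Payload 4.2 kg.
Tool frame: the origin (TCP) lies midway between the tips of the shut fingers; the grasp point (between the pads) lies 19 mm behind it; y points along the fingers, z is the direction in which the jaws open and shut, and the axes are right-handed (so a half turn about y gives the same grasp; the last joint's range is limited). The gripper opens to 91 mm and grips with 3 to 60 N. Pads are 32 mm wide; open, the fingers measure 118 mm over their backs; the gripper's body (76 mm by 178 mm) begins 60 mm behind the grasp point.
Start: joints at [-66.979, 18.312, 89.639, -0, 72.044, -1.146], TCP at [235.412, -524.618, 213.976] pointing down, gripper open.
Joint ranges: [-177.97, 177.97], [-48.28, 115.42], [12.27, 149.76], [-77.06, 257.06], [2.81, 150.46], [-146.56, 146.56]. Speed limits (degrees/s): [147.25, 147.25, 180, 180, 180, 180].

## Interface

Orientations are given as [roll, pitch, yaw] about the fixed x, y, z axes, in that order (R = Rz(yaw) Ry(pitch) Rx(roll)).
In Python, from workcell import env gives the robot as it stands.
- The arm moves only by the shell command python3 -m handwheel 'ROWS' [FORCE]. ROWS is JSON, a list of rows, each a list of 3 entries, a list of its own where there are three numbers: the opening, from 0 (shut) to 1 (fully open), then the shift along the tool's x, y, z in mm, then the turn, a rotation vector about the tool's x, y, z in degrees. A call has exactly 10 rows; each row shifts and turns the commanded pose from where the row before left it, along the tool's axes as they then stand; what a row does not reach is not made up. A row lasts 1/12 s, in which the tool goes at most 41.7 mm and 7.16 degrees, less where a joint would pass 70% of its speed; a pose out of reach is approached as far as the arm can. A call is refused whole if a number of a shift passes 41.7 or a number of a turn 7.16, either way. A call with a gripper value outside its range is refused whole. The fingers move at their own pace and stop on an object; FORCE is the grip in N (left out, the last holds). Time passes only in rows, so rows that do not move let the fingers close, or fill a call up. It gives the time, the measured TCP pose, the force and the opening at its end, in the units of the state.
- env.state(): the state, without advancing time (a new reading comes with each control period).
- env.grab_frame(name): name is "scene" or "top" or "wrist"; returns the picture (384x512x3 uint8, red, green, blue); there is no depth.
- env.camera_info(name): a dict with "fx", "fy", "cx", "cy" (pixels), "k1" (the pictures are not rectified: a ray, as slopes to the right and down, at radius r is drawn at 1 + k1 r^2 times it, then the intrinsics apply), "camera_from_world" (4x4, takes a point from world to camera coordinates); the wrist camera has in their place "mount" (4x4, takes a point from camera to tool coordinates, whose origin is the TCP and whose axes are the tool frame's). Camera axes: x right, y down, z forward; pixel columns grow to the right and rows downward; lengths in mm; the calibration is good to about 2 mm. A picture is of the moment at which its call begins: read the wrist's pose just before it. camera_info takes no time and is no camera call.
- env.job_done(): hands the job in, once; it reports no verdict.
Trained networks look in the newest picture that a camera, given by its name, has taken for a name from the list of things; names that differ only in an ending like _2 or _b are one class to them, and where a whole thing is asked for, a point or a joint stands for the part that bears it (a point fixed in the world has none). Each returns a list of dicts, best first, with "p" (0 to 1); they miss things now and then, are a little off and sometimes report something else, mostly with a low value. They report only what shows in the picture. A call takes as long as a camera call. They do not tell look-alikes from the thing itself.
- env.masks_of(camera, label): "region" (384x512 bool, what is visible of it) and "location" ([column, row] in pixels, amid what is visible of it).
The state is a dict: "time_s": time; "qpos": joint angles; "qvel": joint speeds; "effort": joint torques, N m; "ee_pos": TCP position; "ee_rot": TCP orientation; "force": force on the tool from outside, world axes, zero at the start; "torque": the same for the moment, N m; "gripper_width": finger opening in mm.
Only numpy, scipy, OpenCV 4.12 (cv2) and the standard library are available. Lean on these libraries where they do the work, as an engineer would, in place of code of your own. Each camera call takes 0.05 s, during which the arm holds its last target.

## Working session

There is one attempt and no reset: what is moved stays moved. The work goes in short steps, Python scripts to look and compute and a shell command to move; the robot and the scene stay as the last step left them, time stands still between calls to the robot, and variables do not carry over. Pictures are saved under pics/ and viewed, and the job is handed in when it is done.

```bash
ls; mkdir -p pics; python3 - <<'E'
from workcell import env
import cv2, numpy as np
s=env.state()
for k,v in s.items(): print(k,np.round(v,3))
for n in ["scene","top","wrist"]:
    im=env.grab_frame(n); cv2.imwrite(f"pics/{n}0.png",cv2.cvtColor(im,cv2.COLOR_RGB2BGR))
    ci=env.camera_info(n); print(n,{k:np.round(v,3).tolist() for k,v in ci.items()})
E
```

```text
pics
time_s 0.0
qpos [-6.6979e+01  1.8352e+01  8.9708e+01 -2.0000e-03  7.2044e+01 -1.1460e+00]
qvel [ 0.012  0.051  0.04   0.121 -0.073 -0.08 ]
effort [ -0.    -41.247 -23.197   0.073   0.046  -0.   ]
ee_pos [ 235.184 -524.129  213.11 ]
ee_rot [ -90.104    0.    -155.833]
force [-0.412  0.156 -0.6  ]
torque [ 0.033 -0.019 -0.006]
gripper_width 91.321
scene {'fx': 482.624, 'fy': 482.624, 'cx': 251.522, 'cy': 194.632, 'k1': 0.07, 'camera_from_world': [[0.545, 0.839, 0.005, -286.494], [0.596, -0.384, -0.705, -301.048], [-0.589, 0.387, -0.709, 1804.058], [0.0, 0.0, 0.0, 1.0]]}
top {'fx': 356.894, 'fy': 356.894, 'cx': 256.241, 'cy': 196.423, 'k1': -0.093, 'camera_from_world': [[0.006, -1.0, -0.013, -37.855], [-0.987, -0.003, -0.159, 580.126], [0.159, 0.013, -0.987, 999.753], [0.0, 0.0, 0.0, 1.0]]}
wrist {'fx': 277.693, 'fy': 277.693, 'cx': 257.459, 'cy': 190.502, 'k1': -0.004, 'mount': [[-0.0, 0.961, 0.277, -76.909], [-0.0, -0.277, 0.961, -170.014], [1.0, 0.0, 0.0, -0.369], [0.0, 0.0, 0.0, 1.0]]}
```

View pics/scene0.png

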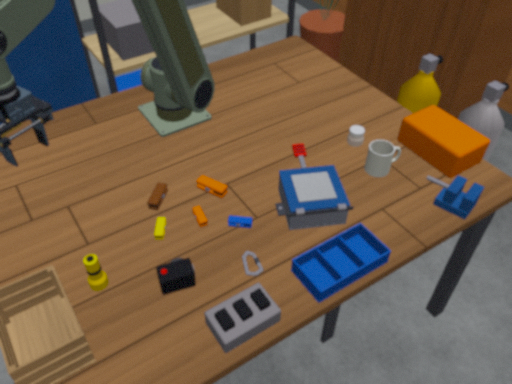

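View pics/top0.png

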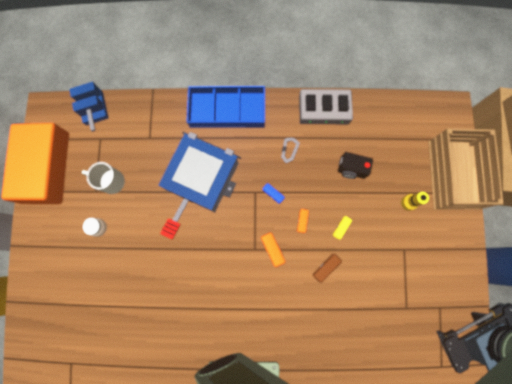

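View pics/wrist0.png

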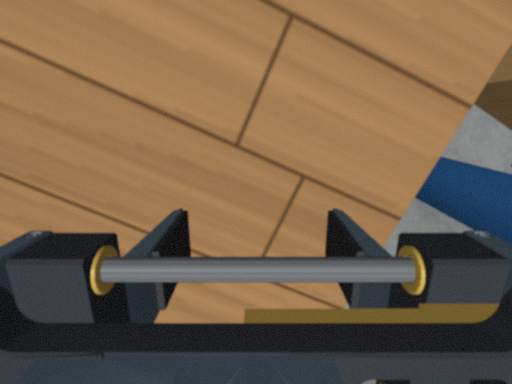

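The small orange clip is at about (303,220) in the top view, with a larger orange look-alike at (273,249). The tub is at (199,172), with its red tread at (171,229) and the lever pointing toward the robot and to its left.

```bash
cat > h.py <<'E'
from workcell import env
import cv2, numpy as np
from scipy.optimize import least_squares
from scipy.spatial.transform import Rotation as R
def ray(n,uv,T=None):
    ci=env.camera_info(n)
    K=np.array([(uv[0]-ci['cx'])/ci['fx'],(uv[1]-ci['cy'])/ci['fy']]); p=K.copy()
    for _ in range(30): p=K/(1+ci['k1']*(p@p))
    d=np.array([p[0],p[1],1.])
    if n=='wrist': M=T@np.array(ci['mount'])
    else: M=np.linalg.inv(np.array(ci['camera_from_world']))
    return M[:3,3],M[:3,:3]@d
def toolT(s):
    T=np.eye(4);T[:3,:3]=R.from_euler('xyz',s['ee_rot'],degrees=True).as_matrix();T[:3,3]=s['ee_pos'];return T
def onplane(n,uv,z,T=None):
    o,d=ray(n,uv,T); return o+d*(z-o[2])/d[2]
def proj(n,P,T=None):
    ci=env.camera_info(n); P=np.atleast_2d(P)
    M=np.array(ci['camera_from_world']) if n!='wrist' else np.linalg.inv(T@np.array(ci['mount']))
    c=P@M[:3,:3].T+M[:3,3]; q=c[:,:2]/c[:,2:]; q=q*(1+ci['k1']*(q**2).sum(1,keepdims=True))
    return q*[ci['fx'],ci['fy']]+[ci['cx'],ci['cy']]
def tri(a,b,T=None):
    A=[];B=[]
    for n,uv in (a,b):
        o,d=ray(n,uv,T); d/=np.linalg.norm(d); P=np.eye(3)-np.outer(d,d); A.append(P);B.append(P@o)
    return np.linalg.lstsq(np.vstack(A),np.hstack(B),rcond=None)[0]
def save(im,name,crop=None,f=1):
    if crop: im=im[crop[1]:crop[3],crop[0]:crop[2]]
    im=cv2.resize(im,None,fx=f,fy=f,interpolation=cv2.INTER_CUBIC)
    cv2.imwrite('pics/'+name,cv2.cvtColor(im,cv2.COLOR_RGB2BGR))
E
python3 - <<'E'
from h import *
for n in ['top','scene']:
    im=env.grab_frame(n)
    if n=='top': save(im,'topcrop.png',(140,110,360,300),3.5)
    else: save(im,'scenecrop.png',(130,130,370,260),3.2)
    for l in ['clip_center','yellow_clip_center','tub','lid','pedal','tread']:
        for d in env.masks_of(n,l)[:4]:
            m=d['region']; 
            if m.sum()<5: continue
            r=cv2.minAreaRect(np.argwhere(m)[:,::-1].astype(np.float32))
            print(n,l,round(d['p'],2),np.round(d['location'],1),m.sum(),im[m].mean(0).round(),np.round(r[0],1),np.round(r[1],1),round(r[2],1),'plane12',onplane(n,r[0],12).round())
E
```

```text
top clip_center 0.98 [328.1 266.9] 384 [170. 101.  55.] [326.8 267.3] [12.7 31.8] 45.0 plane12 [ 375. -244.   12.]
top clip_center 0.56 [272.9 194.1] 209 [ 87. 123. 227.] [273.3 193.1] [23.3  9.2] 39.8 plane12 [596. -86.  12.]
top clip_center 0.55 [270.3 248.8] 437 [246. 164.  59.] [273.1 249.7] [34.4 13. ] 63.4 plane12 [426. -86.  12.]
top clip_center 0.48 [304.4 222.1] 209 [245. 161.  58.] [302.7 220.8] [ 9.3 23.5] 8.1 plane12 [ 512. -174.   12.]
top yellow_clip_center 0.47 [345.8 228.2] 232 [244. 235.  74.] [341.6 227.6] [ 9.7 24.1] 32.5 plane12 [ 492. -291.   12.]
top yellow_clip_center 0.22 [104.9 178.6] 891 [163. 156. 143.] [104.8 177.8] [38.9 29.7] 45.0 plane12 [643. 439.  12.]
top tub 0.79 [198.3 175. ] 4463 [143. 146. 174.] [193.9 190.8] [ 71.4 107.2] 24.6 plane12 [602. 156.  12.]
top lid 0.67 [197. 170.] 3480 [139. 158. 195.] [197.3 170.5] [60.4 60.4] 24.3 plane12 [666. 147.  12.]
top pedal 0.81 [170.1 224.9] 315 [218.  94.  84.] [174.5 219. ] [13.4 39.8] 26.6 plane12 [516. 212.  12.]
top tread 0.78 [169.6 229.2] 267 [227.  72.  56.] [169.7 228.6] [15.2 18.3] 26.6 plane12 [
[... 551 characters left out ...]
8. ] [22. 11.] 90.0 plane12 [ 491. -293.   12.]
scene yellow_clip_center 0.4 [358.2 135. ] 306 [152. 144. 140.] [355.5 135. ] [20. 17.] 90.0 plane12 [471. 471.  12.]
scene tub 0.56 [309.  196.5] 4078 [ 90.  99. 120.] [311.  184.6] [85.5 76.1] 83.2 plane12 [585. 185.  12.]
scene lid 0.86 [312.3 187.8] 2478 [ 93. 118. 150.] [314.  187.9] [44.2 65.9] 82.9 plane12 [602. 184.  12.]
scene pedal 0.61 [304.  151.9] 207 [155.  58.  52.] [299.6 155. ] [23.3 12.2] 78.7 plane12 [451. 241.  12.]
scene tread 0.62 [353.3 136.7] 295 [151. 144. 139.] [355.3 135.9] [16.5 20.5] 6.3 plane12 [474. 467.  12.]
scene tread 0.46 [300. 154.] 176 [162.  41.  28.] [298.8 149.9] [13.6 13.8] 82.9 plane12 [428. 255.  12.]
```

View pics/topcrop.png

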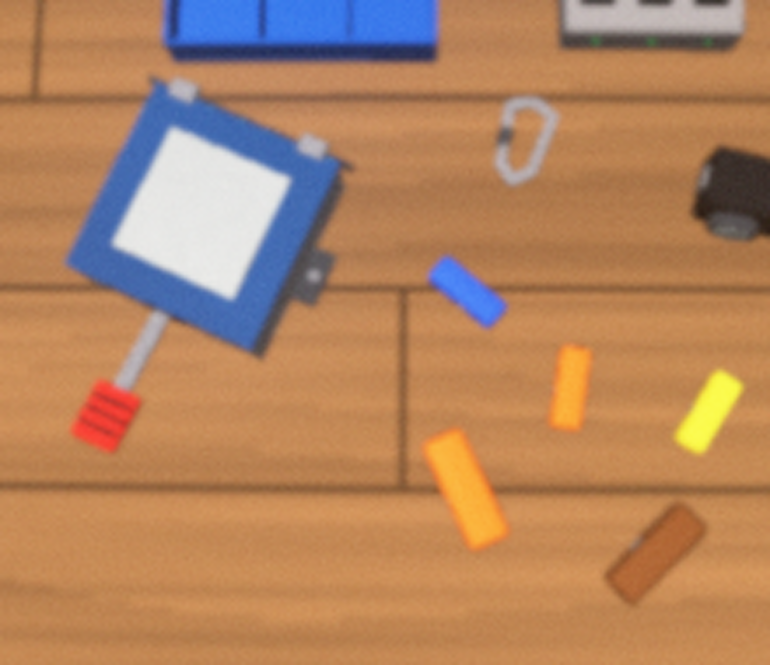

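View pics/scenecrop.png

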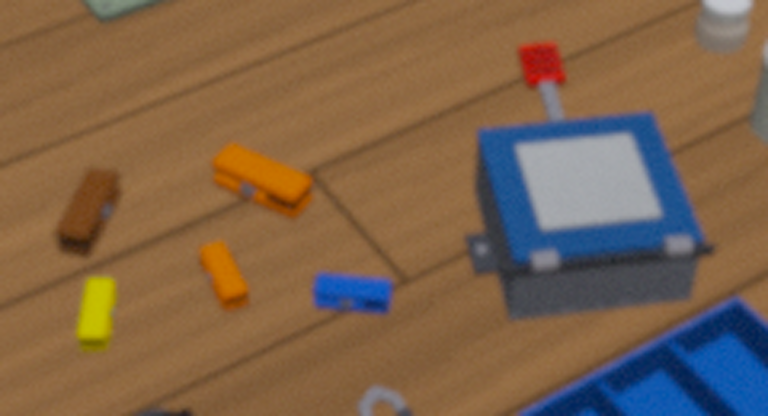

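```bash
python3 - <<'E'
from h import *
c=np.array([(157,86),(345,164),(258,355),(68,263)])/3.5+[140,110]
P=np.array([onplane('top',p,83) for p in c]); print(P.round(1)); print('centre',P.mean(0).round(1))
print('sides',[np.linalg.norm(P[i]-P[(i+1)%4]).round(1) for i in range(4)])
x=(P[0]+P[1]-P[2]-P[3]); y1=(P[0]+P[3]-P[1]-P[2])
print('yaw',np.degrees(np.arctan2(x[1],x[0])),np.degrees(np.arctan2(-y1[0],y1[1])))
cs=np.array([(130+487/3.2-0,0)])
s=np.array([(478,130),(653,113),(708,245),(503,262)])/3.2+[130,130]
Q=np.array([onplane('scene',p,83) for p in s]); print(Q.round(1),Q.mean(0).round(1))
x=Q[2]+Q[3]-Q[0]-Q[1]; print('yaw scene',np.degrees(np.arctan2(x[1],x[0])))
# tread
t=np.array([(80,435),(108,380),(143,398),(114,452)])
t=np.array([(106,415)])/3.5+[140,110]
print('tread top',onplane('top',t[0],76).round(1)); ts=np.array((542,63))/3.2+[130,130]; print('scene',onplane('scene',ts,76).round(1), 'tri',tri(('top',t[0]),('scene',ts)).round(1))
# clip
k=np.array([(559,346),(592,347),(582,430),(549,427)])/3.5+[140,110]
K=np.array([onplane('top',p,24) for p in k]);print(K.round(1),K.mean(0).round(1))
a=K[0]+K[1]-K[2]-K[3];print('clip axis',np.degrees(np.arctan2(a[1],a[0])),np.linalg.norm(a)/2)
print('tri', tri(('top',k.mean(0)),('scene',np.array((223,272))/3.2+[130,130])).round(1))
s=env.state(); T=toolT(s); print(T.round(3))
E
```

```text
[[757.5 174.9  83. ]
 [689.8  15.9  83. ]
 [531.1  83.8  83. ]
 [606.2 242.5  83. ]]
centre [646.2 129.3  83. ]
sides [np.float64(172.8), np.float64(172.5), np.float64(175.5), np.float64(165.8)]
yaw -23.614463644572993 -24.208968158555127
[[539.6  91.2  83. ]
 [610.5 245.8  83. ]
 [770.9 174.   83. ]
 [690.3  11.   83. ]] [652.8 130.5  83. ]
yaw scene -26.048683275423667
tread top [482.4 207.3  76. ]
scene [487.1 207.   76. ] tri [483.1 209.2  72. ]
[[ 546.8 -164.5   24. ]
 [ 546.1 -192.7   24. ]
 [ 475.6 -183.1   24. ]
 [ 478.  -155.3   24. ]] [ 511.6 -173.9   24. ]
clip axis -7.710684908022337 70.2740729259604
tri [ 512.5 -174.2   16.2]
[[-9.12000e-01  0.00000e+00  4.09000e-01  2.35385e+02]
 [-4.09000e-01 -0.00000e+00 -9.12000e-01 -5.24627e+02]
 [ 0.00000e+00 -1.00000e+00  0.00000e+00  2.13979e+02]
 [ 0.00000e+00  0.00000e+00  0.00000e+00  1.00000e+00]]
```

```bash
cat > plan.py <<'E'
from h import *
def az(s):
    T=toolT(s); return np.degrees(np.arctan2(T[1,2],T[0,2]))
def plan(s,e,n,start=None):
    # s,e=(x,y,z,az): print local shift per row, turn per row
    s=np.array(s,float);e=np.array(e,float)
    d=(e-s)/n; t=-round(d[3],1)
    for i in range(n):
        a=np.radians(s[3]-t*i); zx,zy=np.cos(a),np.sin(a); X=np.array([zy,-zx]); Z=np.array([zx,zy])
        print([round(float(d[:2]@X),1),round(float(-d[2]),1),round(float(d[:2]@Z),1)],[0,t,0])
E
python3 - <<'E'
from plan import *
print(az(env.state()))
plan((235.4,-524.6,214,-65.8),(481,206,124,65.7),20)
E
```

```text
-65.83401503942261
[-26.2, 4.5, -28.3] [0, np.float64(-6.6), 0]
[-29.3, 4.5, -25.1] [0, np.float64(-6.6), 0]
[-31.9, 4.5, -21.6] [0, np.float64(-6.6), 0]
[-34.2, 4.5, -17.7] [0, np.float64(-6.6), 0]
[-36.0, 4.5, -13.7] [0, np.float64(-6.6), 0]
[-37.4, 4.5, -9.5] [0, np.float64(-6.6), 0]
[-38.2, 4.5, -5.1] [0, np.float64(-6.6), 0]
[-38.5, 4.5, -0.7] [0, np.float64(-6.6), 0]
[-38.4, 4.5, 3.7] [0, np.float64(-6.6), 0]
[-37.7, 4.5, 8.1] [0, np.float64(-6.6), 0]
[-36.5, 4.5, 12.4] [0, np.float64(-6.6), 0]
[-34.8, 4.5, 16.5] [0, np.float64(-6.6), 0]
[-32.7, 4.5, 20.4] [0, np.float64(-6.6), 0]
[-30.1, 4.5, 24.0] [0, np.float64(-6.6), 0]
[-27.2, 4.5, 27.3] [0, np.float64(-6.6), 0]
[-23.8, 4.5, 30.3] [0, np.float64(-6.6), 0]
[-20.2, 4.5, 32.8] [0, np.float64(-6.6), 0]
[-16.3, 4.5, 34.9] [0, np.float64(-6.6), 0]
[-12.2, 4.5, 36.6] [0, np.float64(-6.6), 0]
[-7.9, 4.5, 37.7] [0, np.float64(-6.6), 0]
```

```bash
python3 -m handwheel '[[0,[-26,4.5,-28],[0,-6.6,0]],[0,[-29,4.5,-25],[0,-6.6,0]],[0,[-32,4.5,-22],[0,-6.6,0]],[0,[-34,4.5,-18],[0,-6.6,0]],[0,[-36,4.5,-14],[0,-6.6,0]],[0,[-37,4.5,-9],[0,-6.6,0]],[0,[-38,4.5,-5],[0,-6.6,0]],[0,[-38,4.5,-1],[0,-6.6,0]],[0,[-38,4.5,4],[0,-6.6,0]],[0,[-38,4.5,8],[0,-6.6,0]]]' 20
```

```text
time_s: 1.68
ee_pos: [357.5, -159.0, 169.1]
ee_rot: [-89.9, -0.0, -89.5]
force: [1.6, -0.9, -0.1]
gripper_width: 27.4
```

```bash
python3 - <<'E'
from plan import *
s=env.state(); print(s['time_s'],s['ee_pos'],az(s),s['qpos'].round(1) if hasattr(s['qpos'],'round') else s['qpos'],s['force'])
E
```

```text
1.6833 [ 357.51170442 -159.00118732  169.08204798] 0.45337374407880043 [-25.7   3.8 115.5  -0.   60.6 -26.1] [ 1.56947708 -0.92292402 -0.09657519]
```

```bash
python3 -m handwheel '[[0,[-36,4.5,12],[0,-6.6,0]],[0,[-35,4.5,16],[0,-6.6,0]],[0,[-33,4.5,20],[0,-6.6,0]],[0,[-30,4.5,24],[0,-6.6,0]],[0,[-27,4.5,27],[0,-6.6,0]],[0,[-24,4.5,30],[0,-6.6,0]],[0,[-20,4.5,33],[0,-6.6,0]],[0,[-16,4.5,35],[0,-6.6,0]],[0,[-12,4.5,37],[0,-6.6,0]],[0,[-8,4.5,38],[0,-5.9,0]]]'
python3 - <<'E'
from plan import *
s=env.state(); T=toolT(s); print(s['time_s'],s['ee_pos'],az(s),s['force'],s['gripper_width'])
im=env.grab_frame('wrist'); save(im,'w1.png',None,1.5)
for l in ['tread','pedal']:
  for d in env.masks_of('wrist',l)[:2]: print(l,d['p'],d['location'],onplane('wrist',d['location'],76,T))
P=[[481,206,76]];print(proj('wrist',P,T))
E
```

```text
time_s: 2.52
ee_pos: [479.7, 206.5, 123.8]
ee_rot: [-90.0, -0.0, -24.2]
force: [1.3, -0.3, -0.1]
gripper_width: 0.5
2.5167 [479.66482313 206.50032453 123.84939545] 65.81340858491367 [ 1.32291062 -0.2869789  -0.09503405] 0.5350601800370525
tread 0.7 [262.4, 198.7] [472.01465613 213.41533974  76.        ]
pedal 0.63 [263.1, 195.7] [469.88953369 214.98395401  76.        ]
[[258.64009121 211.52793408]]
```

View pics/w1.png

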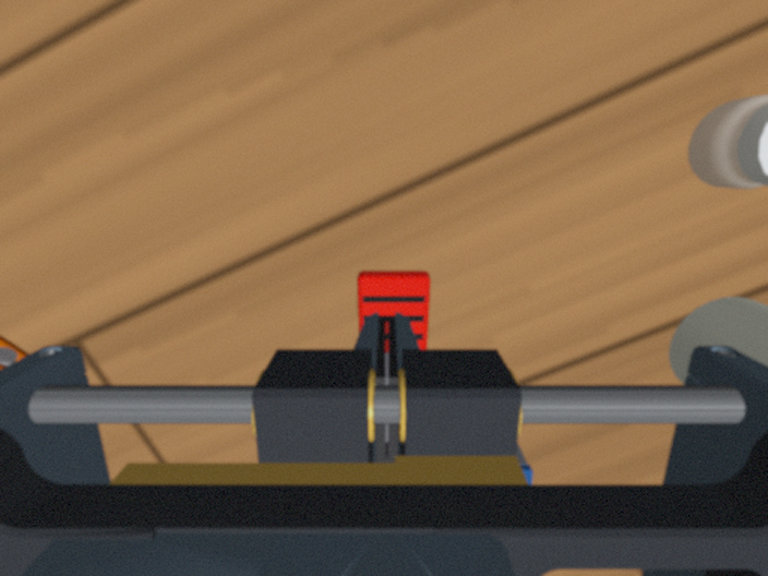

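The wrist view shows the tread squarely aligned. Its outer edge runs from (239,181) to (286,181), slightly to one side of the fingers.

```bash
python3 - <<'E'
from plan import *
s=env.state(); T=toolT(s)
a=onplane('wrist',(239,183),80,T);b=onplane('wrist',(286,183),80,T);print(a,b,np.linalg.norm(a-b))
d=(b-a)/np.linalg.norm(b-a);print('y az',np.degrees(np.arctan2(d[1],d[0])))
m=(a+b)/2; u=np.array([np.cos(np.radians(-24.2)),np.sin(np.radians(-24.2))]); print('tread centre',m[:2]+u*24)
L=np.linalg.inv(T)@np.append(m,1); print('tool coords outer edge',L)
E
```

```text
[451.09707348 202.38874255  80.        ] [466.45442841 236.35544883  80.        ] 37.27714427722564
y az 65.67086382351255
tread centre [480.66663373 209.53394288]
tool coords outer edge [-24.34076597  43.33351788   3.0952696    1.        ]
```

```bash
python3 -m handwheel '[[0,[0,5,1.3],[0,0,0]],[0,[0,8,1.2],[0,0,0]],[0,[0,9,0],[0,0,0]],[0,[0,8,0],[0,0,0]],[0,[0,6,0],[0,0,0]],[0,[0,3,0],[0,0,0]],[0,[0,2,0],[0,0,0]],[0,[0,2,0],[0,0,0]],[0,[0,2,0],[0,0,0]],[0,[0,2,0],[0,0,0]]]'
```

```text
time_s: 3.5
ee_pos: [480.5, 206.8, 77.6]
ee_rot: [-90.0, -0.0, -24.5]
force: [-2.0, -1.1, 11.1]
gripper_width: 0.2
```

```bash
python3 -m handwheel '[[0,[0,1.5,0],[0,0,0]],[0,[0,2,0],[0,0,0]],[0,[0,2,0],[0,0,0]],[0,[0,2,0],[0,0,0]],[0,[0,2,0],[0,0,0]],[0,[0,2,0],[0,0,0]],[0,[0,2,0],[0,0,0]],[0,[0,2,0],[0,0,0]],[0,[0,2,0],[0,0,0]],[0,[0,2,0],[0,0,0]]]'
```

```text
time_s: 4.33
ee_pos: [478.4, 207.5, 58.2]
ee_rot: [-90.0, 0.2, -24.6]
force: [-6.4, 1.8, 8.3]
gripper_width: 0.6
```

```bash
python3 -m handwheel '[[0,[0,1.5,0],[0,0,0]],[0,[0,1.5,0],[0,0,0]],[0,[0,1.5,0],[0,0,0]],[0,[0,1.5,0],[0,0,0]],[0,[0,1.5,0],[0,0,0]],[0,[0,1.5,0],[0,0,0]],[0,[0,1.5,0],[0,0,0]],[0,[0,1,0],[0,0,0]],[0,[0,1,0],[0,0,0]],[0,[0,0.7,0],[0,0,0]]]'
```

```text
time_s: 5.17
ee_pos: [478.9, 207.3, 44.8]
ee_rot: [-90.0, 0.1, -24.6]
force: [-5.1, 1.9, 7.4]
gripper_width: 0.5
```

```bash
python3 -m handwheel '[[0,[0,0.6,0],[0,0,0]],[0,[0,0.6,0],[0,0,0]],[0,[0,0.6,0],[0,0,0]],[0,[0,0.6,0],[0,0,0]],[0,[0,0.6,0],[0,0,0]],[0,[0,0.5,0],[0,0,0]],[0,[0,0.5,0],[0,0,0]],[0,[0,0.5,0],[0,0,0]],[0,[0,0.4,0],[0,0,0]],[0,[0,0,0],[0,0,0]]]'
```

```text
time_s: 6.0
ee_pos: [479.4, 207.1, 39.6]
ee_rot: [-90.0, 0.1, -24.6]
force: [-5.0, 1.6, 4.8]
gripper_width: 0.0
```

```bash
python3 -m handwheel '[[0,[0,0.3,0],[0,0,0]],[0,[0,0.3,0],[0,0,0]],[0,[0,0.3,0],[0,0,0]],[0,[0,0.3,0],[0,0,0]],[0,[0,0.3,0],[0,0,0]],[0,[0,0,0],[0,0,0]],[0,[0,0,0],[0,0,0]],[0,[0,0,0],[0,0,0]],[0,[0,0,0],[0,0,0]],[0,[0,0,0],[0,0,0]]]'
```

```text
time_s: 6.83
ee_pos: [479.5, 207.0, 38.1]
ee_rot: [-90.0, 0.1, -24.6]
force: [-4.8, 2.6, 6.6]
gripper_width: 0.5
```

```bash
python3 -m handwheel '[[0,[0,0.3,0],[0,0,0]],[0,[0,0.3,0],[0,0,0]],[0,[0,0.3,0],[0,0,0]],[0,[0,0.3,0],[0,0,0]],[0,[0,0.2,0],[0,0,0]],[0,[0,0,0],[0,0,0]],[0,[0,0,0],[0,0,0]],[0,[0,0,0],[0,0,0]],[0,[0,0,0],[0,0,0]],[0,[0,0,0],[0,0,0]]]'
python3 - <<'E'
from plan import *
save(env.grab_frame('scene'),'s2.png',(230,60,430,230),4)
E
```

```text
time_s: 7.67
ee_pos: [479.6, 207.0, 37.4]
ee_rot: [-90.0, 0.1, -24.6]
force: [-5.8, 1.4, 10.6]
gripper_width: 0.4
```

View pics/s2.png

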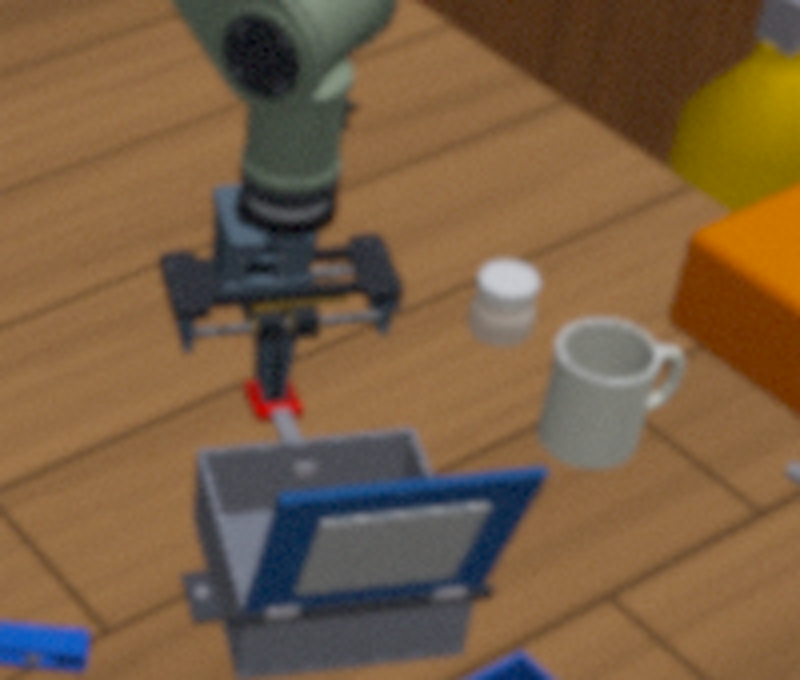

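```bash
python3 -m handwheel '[[0,[0,0.3,0],[0,0,0]],[0,[0,0.3,0],[0,0,0]],[0,[0,0.3,0],[0,0,0]],[0,[0,0.1,0],[0,0,0]],[0,[0,0,0],[0,0,0]],[0,[0,0,0],[0,0,0]],[0,[0,0,0],[0,0,0]],[0,[0,0,0],[0,0,0]],[0,[0,0,0],[0,0,0]],[0,[0,0,0],[0,0,0]]]'
```

```text
time_s: 8.55
ee_pos: [479.7, 207.0, 37.0]
ee_rot: [-90.0, 0.0, -24.6]
force: [-7.9, 0.9, 13.8]
gripper_width: 0.6
```

```bash
python3 - <<'E'
from plan import *
c=np.array([648,130.]);y=np.radians(-24.4);u=np.array([np.cos(y),np.sin(y)]);v=np.array([-u[1],u[0]])
def W(x,yy,z): p=c+u*x+v*yy; return [p[0],p[1],z]
for th in (1.6,1.75,1.8,1.85,1.9):
    for yy in (86,-86):
        # outer (top when shut) surface offset +4 from hinge line
        for off in (4,):
            x=88-172*np.cos(th)+off*np.sin(th); z=79+172*np.sin(th)+off*np.cos(th)
            q=proj('scene',[W(x,yy,z)])[0]; t=proj('top',[W(x,yy,z)])[0]; print(th,yy,((q-[230,60])*4).round(0),t.round(1), round(z))
save(env.grab_frame('top'),'t2.png',(140,90,340,260),4)
E
```

```text
1.6 86 [519. 410.] [173.8 106.9] 251
1.6 -86 [255. 436.] [236.2 133.9] 251
1.75 86 [531. 440.] [178.8  98.7] 248
1.75 -86 [263. 468.] [240.7 125.3] 248
1.8 86 [534. 452.] [180.4  96.2] 246
1.8 -86 [266. 479.] [242.2 122.6] 246
1.85 86 [538. 463.] [182.1  93.8] 243
1.85 -86 [268. 491.] [243.7 120.1] 243
1.9 86 [541. 475.] [183.8  91.6] 240
1.9 -86 [271. 503.] [245.1 117.7] 240
```

View pics/t2.png

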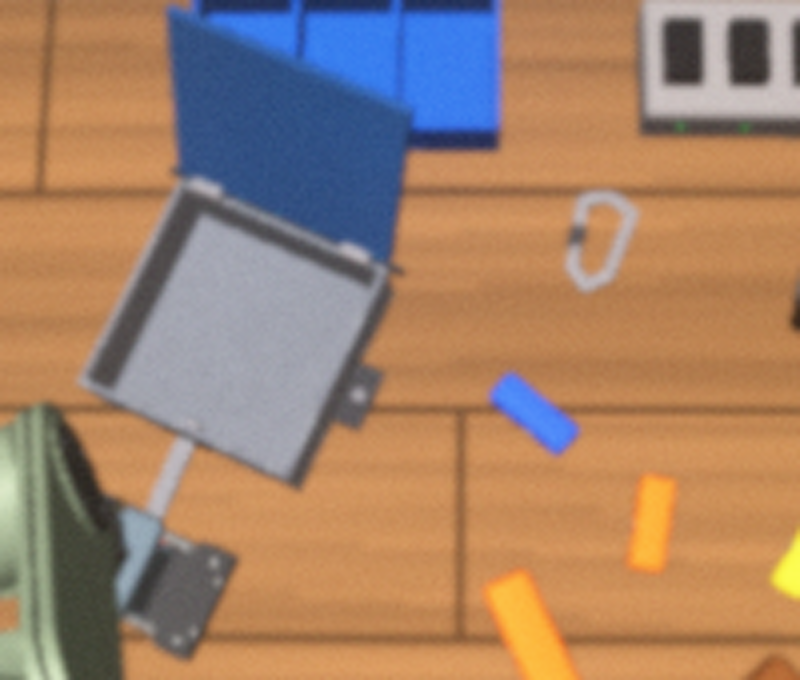

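The top view shows the lid's tip corners at (183,92) and (243,117). The prediction for 1.9 rad was (184,92) and (245,118), so the lid is fully open. Next I lift off and go to the clip.

```bash
python3 - <<'E'
from plan import *
s=env.state();print(az(s))
plan((480,207,130,65.5),(512,-174,100,82.3),14)
E
python3 -m handwheel '[[0,[0,-2,0],[0,0,0]],[0,[0,-6,0],[0,0,0]],[0,[0,-15,0],[0,0,0]],[0,[0,-25,0],[0,0,0]],[0,[0,-25,0],[0,0,0]],[0.5,[0,-20,0],[0,0,0]],[0.5,[12,0,-10],[0,0,0]],[0.8,[13.5,0,-24],[0,-1.2,0]],[0.8,[13,0,-24],[0,-1.2,0]],[0.8,[13,0,-24],[0,-1.2,0]]]'
```

```text
65.44279990998798
[13.4, 2.1, -23.8] [0, np.float64(-1.2), 0]
[12.9, 2.1, -24.1] [0, np.float64(-1.2), 0]
[12.4, 2.1, -24.4] [0, np.float64(-1.2), 0]
[11.8, 2.1, -24.6] [0, np.float64(-1.2), 0]
[11.3, 2.1, -24.9] [0, np.float64(-1.2), 0]
[10.8, 2.1, -25.1] [0, np.float64(-1.2), 0]
[10.3, 2.1, -25.3] [0, np.float64(-1.2), 0]
[9.7, 2.1, -25.5] [0, np.float64(-1.2), 0]
[9.2, 2.1, -25.7] [0, np.float64(-1.2), 0]
[8.7, 2.1, -25.9] [0, np.float64(-1.2), 0]
[8.1, 2.1, -26.1] [0, np.float64(-1.2), 0]
[7.6, 2.1, -26.2] [0, np.float64(-1.2), 0]
[7.0, 2.1, -26.4] [0, np.float64(-1.2), 0]
[6.5, 2.1, -26.5] [0, np.float64(-1.2), 0]
time_s: 9.43
ee_pos: [495.6, 109.6, 128.7]
ee_rot: [-90.0, -0.1, -20.8]
force: [0.5, -0.1, 0.5]
gripper_width: 31.0
```

```bash
python3 - <<'E'
from plan import *
plan((495.6,109.6,128.7,69.2),(512,-174,105,82.3),10)
E
```

```text
[11.6, 2.4, -25.9] [0, np.float64(-1.3), 0]
[11.0, 2.4, -26.2] [0, np.float64(-1.3), 0]
[10.4, 2.4, -26.4] [0, np.float64(-1.3), 0]
[9.8, 2.4, -26.7] [0, np.float64(-1.3), 0]
[9.2, 2.4, -26.9] [0, np.float64(-1.3), 0]
[8.6, 2.4, -27.1] [0, np.float64(-1.3), 0]
[8.0, 2.4, -27.3] [0, np.float64(-1.3), 0]
[7.4, 2.4, -27.4] [0, np.float64(-1.3), 0]
[6.7, 2.4, -27.6] [0, np.float64(-1.3), 0]
[6.1, 2.4, -27.7] [0, np.float64(-1.3), 0]
```

```bash
python3 -m handwheel '[[0.8,[11.5,2.4,-26],[0,-1.3,0]],[0.8,[11,2.4,-26],[0,-1.3,0]],[0.8,[10.5,2.4,-26.5],[0,-1.3,0]],[0.8,[10,2.4,-26.5],[0,-1.3,0]],[0.8,[9,2.4,-27],[0,-1.3,0]],[0.8,[8.5,2.4,-27],[0,-1.3,0]],[0.8,[8,2.4,-27.5],[0,-1.3,0]],[0.8,[7.5,2.4,-27.5],[0,-1.3,0]],[0.8,[6.5,2.4,-27.5],[0,-1.3,0]],[0.8,[6,2.4,-27.5],[0,-1.3,0]]]'
python3 - <<'E'
from plan import *
s=env.state(); T=toolT(s); print(s['time_s'],s['ee_pos'],az(s),s['gripper_width'])
im=env.grab_frame('wrist'); save(im,'w3.png',None,1.5)
for d in env.masks_of('wrist','clip_center')[:4]:
    r=cv2.minAreaRect(np.argwhere(d['region'])[:,::-1].astype(np.float32))
    print(round(d['p'],2),np.round(d['location']),d['region'].sum(),im[d['region']].mean(0).round(),r,onplane('wrist',r[0],24,T).round(1))
print(proj('wrist',[[512,-174,24]],T))
E
```

```text
time_s: 10.27
ee_pos: [510.7, -174.8, 104.5]
ee_rot: [-90.1, -0.1, -7.9]
force: [-0.1, 0.2, 0.0]
gripper_width: 73.2
10.2667 [ 510.73736608 -174.78706839  104.47276749] 82.13105698638022 73.18851961630699
0.87 [155.  49.] 5795 [139.  89.  48.] ((154.79412841796875, 49.67647171020508), (54.879547119140625, 116.27604675292969), 30.963756561279297) [ 372.6 -241.3   24. ]
0.76 [255. 195.] 2000 [215. 141.  18.] ((258.62939453125, 195.26516723632812), (28.61711883544922, 73.2214584350586), 2.2906100749969482) [ 507.9 -173.9   24. ]
0.67 [346.  90.] 6172 [210. 143.  32.] ((347.2543029785156, 87.73513793945312), (121.92544555664062, 54.675872802734375), 61.189208984375) [423.7 -86.5  24. ]
[[259.12820452 199.36007152]]
```

View pics/w3.png

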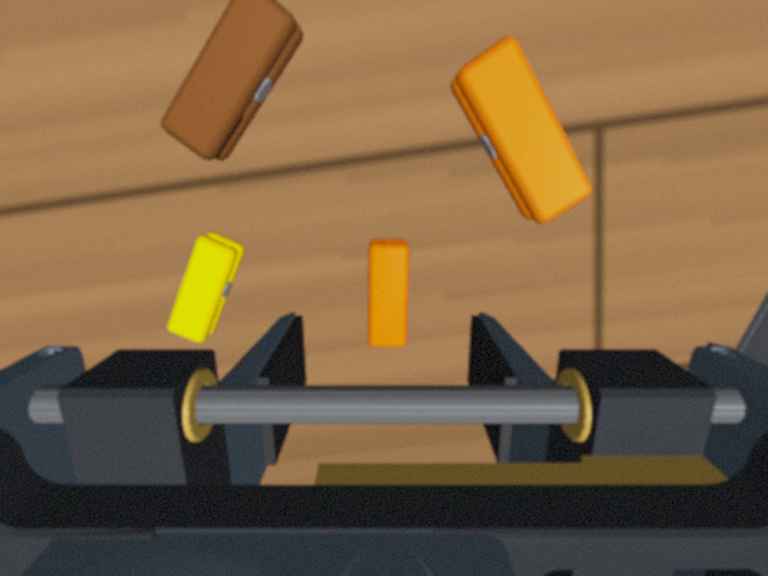

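The wrist view shows the small orange clip centred between the open fingers at (259,195) and aligned with them. The yellow, brown and large orange ones are clear.

```bash
python3 -m handwheel '[[0.8,[0,15,0],[0,0,0]],[0.8,[0,20,0],[0,0,0]],[0.8,[0,20,0],[0,0,0]],[0.8,[0,18,0],[0,0,0]],[0.8,[0,12,0],[0,0,0]],[0.8,[0,8,0],[0,0,0]],[0.8,[0,4,0],[0,0,0]],[0.8,[0,2.5,0],[0,0,0]],[0.3,[0,0,0],[0,0,0]],[0.1,[0,0,0],[0,0,0]]]' 15
python3 -m handwheel '[[0,[0,0,0],[0,0,0]],[0,[0,0,0],[0,0,0]],[0,[0,0,0],[0,0,0]],[0,[0,0,0],[0,0,0]],[0,[0,0,0],[0,0,0]],[0,[0,0,0],[0,0,0]],[0,[0,0,0],[0,0,0]],[0,[0,-4,0],[0,0,0]],[0,[0,-8,0],[0,0,0]],[0,[0,-10,0],[0,0,0]]]' 15
```

```text
time_s: 11.2
ee_pos: [510.9, -172.7, 5.6]
ee_rot: [-90.0, -0.1, -7.9]
force: [0.6, 0.1, 0.3]
gripper_width: 62.4
time_s: 12.03
ee_pos: [509.8, -172.4, 27.2]
ee_rot: [-90.0, 0.1, -7.9]
force: [-0.7, -0.4, -0.5]
gripper_width: 25.7
```

```bash
python3 - <<'E'
from plan import *
plan((510,-172.4,130,82.1),(643,132,130,65.6),12)
E
python3 -m handwheel '[[0,[0,-15,0],[0,0,0]],[0,[0,-25,0],[0,0,0]],[0,[0,-25,0],[0,0,0]],[0,[0,-25,0],[0,0,0]],[0,[0,-15,0],[0,0,0]],[0,[0,-5,0],[0,0,0]],[0,[0,0,0],[0,0,0]],[0,[0,0,0],[0,0,0]],[0,[0,0,0],[0,0,0]],[0,[0,0,0],[0,0,0]]]'
python3 - <<'E'
from plan import *
s=env.state(); T=toolT(s); print(s['time_s'],s['ee_pos'],az(s),s['gripper_width'],s['force'])
save(env.grab_frame('wrist'),'w4.png')
E
```

```text
[7.5, -0.0, 26.6] [0, np.float64(1.4), 0]
[6.8, -0.0, 26.8] [0, np.float64(1.4), 0]
[6.2, -0.0, 27.0] [0, np.float64(1.4), 0]
[5.5, -0.0, 27.1] [0, np.float64(1.4), 0]
[4.9, -0.0, 27.3] [0, np.float64(1.4), 0]
[4.2, -0.0, 27.4] [0, np.float64(1.4), 0]
[3.5, -0.0, 27.5] [0, np.float64(1.4), 0]
[2.8, -0.0, 27.5] [0, np.float64(1.4), 0]
[2.2, -0.0, 27.6] [0, np.float64(1.4), 0]
[1.5, -0.0, 27.6] [0, np.float64(1.4), 0]
[0.8, -0.0, 27.7] [0, np.float64(1.4), 0]
[0.1, -0.0, 27.7] [0, np.float64(1.4), 0]
time_s: 12.87
ee_pos: [509.5, -172.3, 135.6]
ee_rot: [-90.0, 0.2, -7.9]
force: [0.3, -0.4, -1.0]
gripper_width: 25.7
12.8667 [ 509.45646373 -172.26978542  135.64458417] 82.06430158718996 25.704205672798835 [ 0.32598326 -0.35448326 -0.99912171]
```

View pics/w4.png

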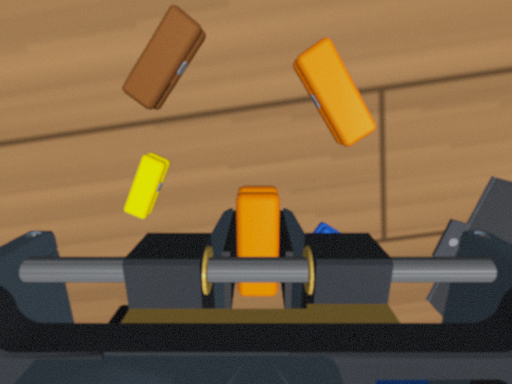

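The clip is held level between the pads, showing from row 186 to 296. Now to the tub.

```bash
python3 -m handwheel '[[0,[2,0,10],[0,0,0]],[0,[4,0,20],[0,1.4,0]],[0,[6.5,0,27],[0,1.4,0]],[0,[6,0,27],[0,1.4,0]],[0,[5.5,0,27],[0,1.4,0]],[0,[5,0,27.5],[0,1.4,0]],[0,[4,0,27.5],[0,1.4,0]],[0,[3.5,0,27.5],[0,1.4,0]],[0,[3,0,27.5],[0,1.4,0]],[0,[2,0,27.5],[0,1.4,0]]]'
python3 - <<'E'
from plan import *
s=env.state(); T=toolT(s); print(s['time_s'],s['ee_pos'],az(s),s['gripper_width'],s['force'])
p=s['ee_pos']
plan((p[0],p[1],p[2],az(s)),(643,132,110,65.6),4)
E
```

```text
time_s: 13.75
ee_pos: [608.8, 61.9, 136.3]
ee_rot: [-90.0, 0.1, -20.6]
force: [0.4, 0.7, -0.4]
gripper_width: 25.9
13.75 [608.77298668  61.88029121 136.33103361] 69.4154969580302 25.91060033403892 [ 0.39152237  0.70474244 -0.35924738]
[1.8, 6.6, 19.4] [0, np.float64(1.0), 0]
[1.5, 6.6, 19.4] [0, np.float64(1.0), 0]
[1.2, 6.6, 19.5] [0, np.float64(1.0), 0]
[0.8, 6.6, 19.5] [0, np.float64(1.0), 0]
```

```bash
python3 -m handwheel '[[0,[1.5,3,20],[0,1,0]],[0,[1.5,6,20],[0,1,0]],[0,[1,6,19],[0,1,0]],[0,[1,5,12],[0,0.9,0]],[0,[0,3,5],[0,0,0]],[0,[0,0,0],[0,0,0]],[0,[0,0,0],[0,0,0]],[0,[0,0,0],[0,0,0]],[0,[0,0,0],[0,0,0]],[0,[0,0,0],[0,0,0]]]'
python3 - <<'E'
from plan import *
s=env.state(); T=toolT(s); print(s['time_s'],s['ee_pos'],az(s),s['gripper_width'],s['force'])
save(env.grab_frame('wrist'),'w5.png'); save(env.grab_frame('scene'),'s5.png',(230,60,430,230),4)
E
```

```text
time_s: 14.58
ee_pos: [641.7, 127.5, 114.4]
ee_rot: [-90.0, -0.0, -24.5]
force: [-0.1, 1.0, -1.0]
gripper_width: 26.2
14.5833 [641.70551138 127.543839   114.44167204] 65.51610779136249 26.22434005770164 [-0.06391772  0.95426277 -0.96558208]
```

View pics/w5.png

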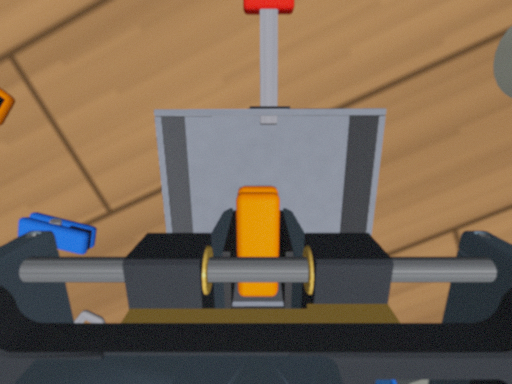

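View pics/s5.png

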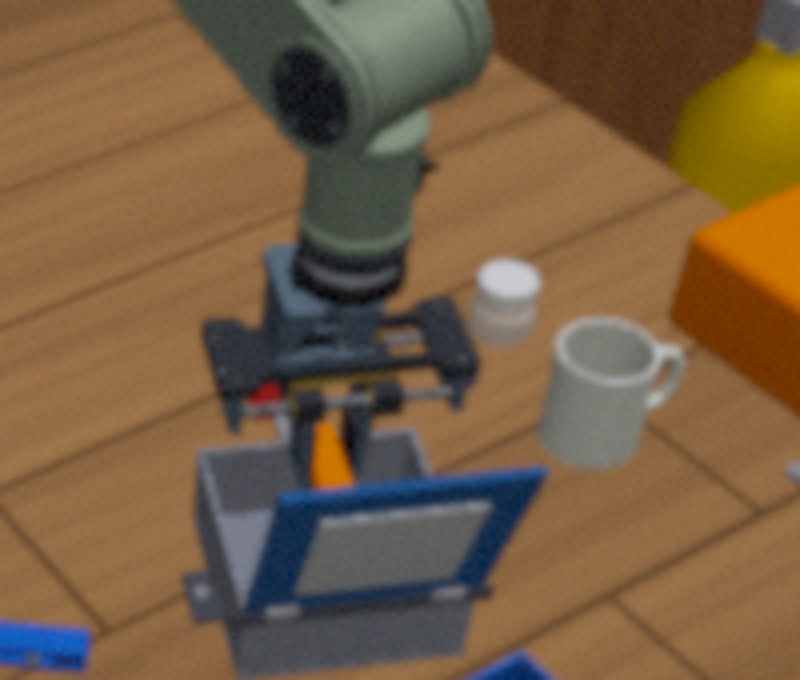

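```bash
python3 -m handwheel '[[0,[0,0,4],[0,0,0]],[0,[0,8,3.5],[0,0,0]],[0,[0,14,0],[0,0,0]],[0,[0,18,0],[0,0,0]],[0,[0,18,0],[0,0,0]],[0,[0,16,0],[0,0,0]],[0,[0,11,0],[0,0,0]],[0,[0,6,0],[0,0,0]],[0,[0,3,0],[0,0,0]],[0,[0,1,0],[0,0,0]]]'
python3 -m handwheel '[[0,[0,1,0],[0,0,0]],[0,[0,1,0],[0,0,0]],[0,[0,1,0],[0,0,0]],[0,[0,1,0],[0,0,0]],[0,[0,1,0],[0,0,0]],[0,[0,0.5,0],[0,0,0]],[0,[0,0,0],[0,0,0]],[0,[0,0,0],[0,0,0]],[0,[0,0,0],[0,0,0]],[0,[0,0,0],[0,0,0]]]'
```

```text
time_s: 15.52
ee_pos: [645.0, 135.2, 18.7]
ee_rot: [-90.0, -0.0, -24.4]
force: [0.7, -0.6, -0.5]
gripper_width: 26.0
time_s: 16.35
ee_pos: [644.9, 135.1, 13.5]
ee_rot: [-90.0, -0.0, -24.4]
force: [-0.2, -0.3, -0.3]
gripper_width: 26.2
```

```bash
python3 -m handwheel '[[0,[0,0.5,0],[0,0,0]],[0,[0,0.5,0],[0,0,0]],[0,[0,0.5,0],[0,0,0]],[0,[0,0.5,0],[0,0,0]],[0,[0,0.5,0],[0,0,0]],[0,[0,0,0],[0,0,0]],[0,[0,0,0],[0,0,0]],[0,[0,0,0],[0,0,0]],[0,[0,0,0],[0,0,0]],[0,[0,0,0],[0,0,0]]]'
```

```text
time_s: 17.18
ee_pos: [644.9, 135.1, 11.0]
ee_rot: [-90.0, -0.0, -24.4]
force: [-0.7, -0.3, -0.8]
gripper_width: 25.8
```

```bash
python3 -m handwheel '[[0,[0,0.3,0],[0,0,0]],[0,[0,0.3,0],[0,0,0]],[0,[0,0.3,0],[0,0,0]],[0,[0,0.3,0],[0,0,0]],[0,[0,0,0],[0,0,0]],[0,[0,0,0],[0,0,0]],[0,[0,0,0],[0,0,0]],[0,[0,0,0],[0,0,0]],[0,[0,0,0],[0,0,0]],[0,[0,0,0],[0,0,0]]]'
```

```text
time_s: 18.02
ee_pos: [644.9, 135.1, 10.1]
ee_rot: [-90.0, -0.0, -24.4]
force: [-1.6, -0.9, 5.5]
gripper_width: 25.7
```

```bash
python3 -m handwheel '[[0.4,[0,0,0],[0,0,0]],[0.5,[0,0,0],[0,0,0]],[0.55,[0,0,0],[0,0,0]],[0.55,[0,0,0],[0,0,0]],[0.55,[0,0,0],[0,0,0]],[0.55,[0,-3,0],[0,0,0]],[0.55,[0,-10,0],[0,0,0]],[0.55,[0,-20,0],[0,0,0]],[0.55,[0,-25,0],[0,0,0]],[0.55,[0,-25,0],[0,0,0]]]'
python3 -m handwheel '[[0.55,[0,-15,0],[0,0,0]],[0.55,[0,-10,0],[0,0,0]],[0.55,[-15,0,0],[0,0,0]],[0.55,[-20,0,0],[0,0,0]],[0.6,[-25,0,0],[0,0,0]],[0.6,[-25,0,0],[0,0,0]],[0.7,[-20,0,0],[0,0,0]],[0.7,[-10,0,0],[0,0,0]],[0.7,[0,0,0],[0,0,0]],[0.7,[0,0,0],[0,0,0]]]'
python3 - <<'E'
from plan import *
s=env.state(); T=toolT(s); print(s['time_s'],s['ee_pos'],az(s),s['gripper_width'],s['force'])
save(env.grab_frame('wrist'),'w6.png'); save(env.grab_frame('scene'),'s6.png',(230,60,430,230),4)
E
```

```text
time_s: 18.85
ee_pos: [644.6, 135.0, 94.1]
ee_rot: [-90.0, 0.0, -24.4]
force: [0.3, -0.4, 0.5]
gripper_width: 50.1
time_s: 19.68
ee_pos: [540.8, 182.7, 118.1]
ee_rot: [-90.0, -0.1, -24.4]
force: [0.1, 0.5, 1.0]
gripper_width: 63.6
19.6833 [540.77261552 182.73638926 118.1216286 ] 65.61024396313648 63.58659365681604 [0.11950473 0.54016822 1.03146113]
```

View pics/w6.png

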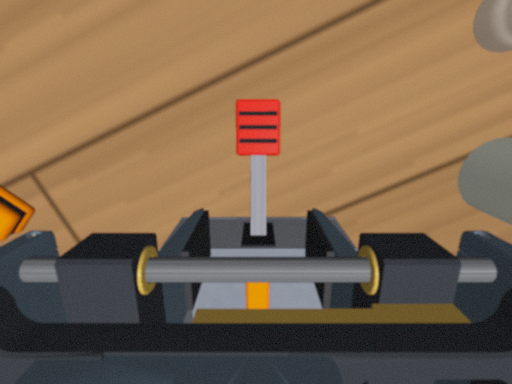

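View pics/s6.png

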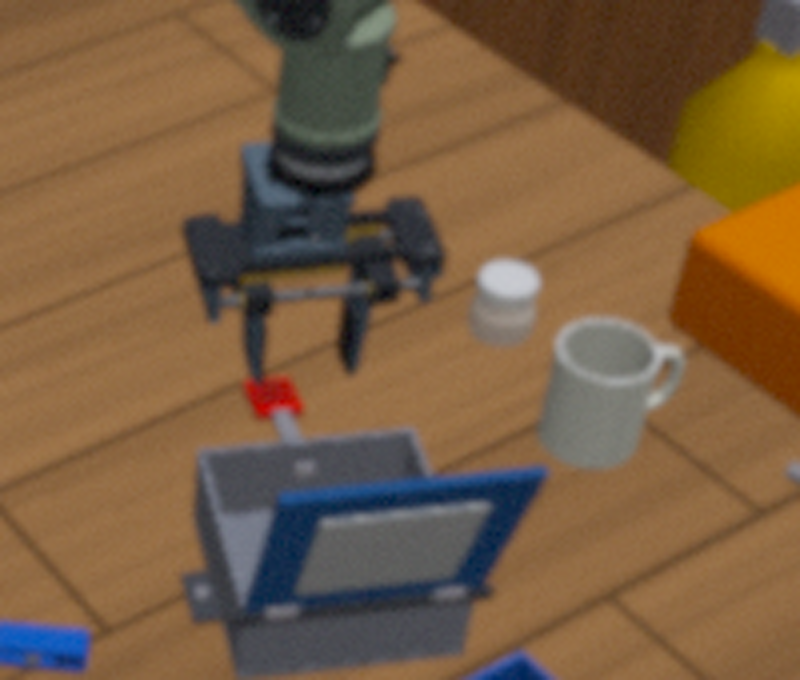

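```bash
python3 - <<'E'
from plan import *
s=env.state(); T=toolT(s)
Ti=np.linalg.inv(T)
for uv,z in (((236,100),31.7),((280,100),31.7),((236,155),40.7),((281,155),40.7)):
    p=onplane('wrist',uv,z,T); print(p.round(1),(Ti@np.append(p,1))[:3].round(1))
# tub
for uv in ((400,0),):pass
E
```

```text
[452.8 201.   31.7] [-88.5  86.1 -19.8]
[468.8 236.2  31.7] [-88.5  86.1  18.8]
[495.5 181.2  40.7] [-41.4  77.1 -20.1]
[512.2 217.8  40.7] [-41.4  77.1  20.1]
```

```bash
python3 -m handwheel '[[0.7,[-10,0,0],[0,0,0]],[0.7,[-20,0,0],[0,0,0]],[0.7,[-20,3,0],[0,0,0]],[0.7,[-12,10,0],[0,0,0]],[0.7,[-3,18,0],[0,0,0]],[0.7,[0,20,0],[0,0,0]],[0.7,[0,18,0],[0,0,0]],[0.7,[0,10,0],[0,0,0]],[0.7,[0,3,0],[0,0,0]],[0.7,[0,0,0],[0,0,0]]]' 25
python3 - <<'E'
from plan import *
s=env.state(); T=toolT(s); print(s['time_s'],s['ee_pos'],az(s),s['gripper_width'],s['force'])
save(env.grab_frame('wrist'),'w7.png')
E
```

```text
time_s: 20.62
ee_pos: [480.8, 209.3, 35.1]
ee_rot: [-90.1, 0.1, -24.5]
force: [0.5, 0.6, 0.2]
gripper_width: 63.9
20.6167 [480.8340806  209.34361301  35.12346342] 65.54210872231059 63.88175032222196 [0.48918936 0.63787254 0.1982562 ]
```

View pics/w7.png

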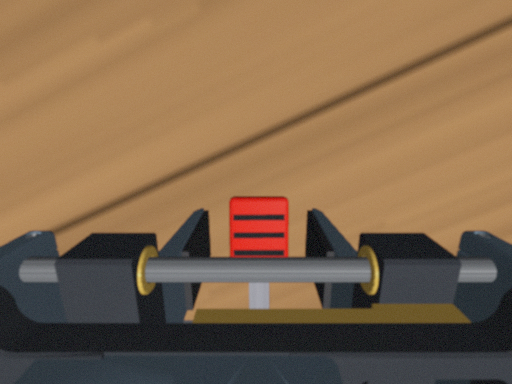

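```bash
python3 -m handwheel '[[0.7,[0,6,0],[0,0,0]],[0.7,[0,8,0],[0,0,0]],[0.7,[0,6,0],[0,0,0]],[0.7,[0,3,0],[0,0,0]],[0.5,[0,0,0],[0,0,0]],[0.45,[0,0,0],[0,0,0]],[0.4,[0,0,0],[0,0,0]],[0.35,[0,0,0],[0,0,0]],[0.3,[0,0,0],[0,0,0]],[0.3,[0,0,0],[0,0,0]]]' 25
python3 - <<'E'
from plan import *
s=env.state(); print(s['time_s'],s['ee_pos'],az(s),s['gripper_width'],s['force'],s['torque'])
E
```

```text
time_s: 21.5
ee_pos: [481.3, 209.8, 13.0]
ee_rot: [-90.0, -0.0, -24.4]
force: [0.3, 1.4, 0.3]
gripper_width: 40.0
21.5 [481.31175297 209.82686684  12.97129132] 65.57089374907292 39.974894552017574 [0.32566186 1.41246557 0.30114817] [ 0.31120529 -0.15032678  0.03871272]
```

```bash
python3 -m handwheel '[[0,[0,0,0],[0,0,0]],[0,[-0.1,-0.3,0],[0,0,0]],[0,[-0.1,-0.4,0],[0,0,0]],[0,[-0.1,-0.4,0],[0,0,0]],[0,[-0.1,-0.4,0],[0,0,0]],[0,[-0.1,-0.4,0],[0,0,0]],[0,[-0.1,-0.4,0],[0,0,0]],[0,[-0.1,-0.4,0],[0,0,0]],[0,[-0.1,-0.4,0],[0,0,0]],[0,[-0.1,-0.4,0],[0,0,0]]]'
```

```text
time_s: 22.33
ee_pos: [480.8, 209.9, 15.8]
ee_rot: [-90.0, -0.0, -24.4]
force: [5.4, 1.4, -10.8]
gripper_width: 39.7
```

```bash
python3 -m handwheel '[[0,[0.1,-0.5,0],[0,0,0]],[0,[0.1,-0.5,0],[0,0,0]],[0,[0.1,-0.5,0],[0,0,0]],[0,[0,-0.5,0],[0,0,0]],[0,[0,-0.5,0],[0,0,0]],[0,[0,-0.5,0],[0,0,0]],[0,[0,-0.5,0],[0,0,0]],[0,[0,-0.5,0],[0,0,0]],[0,[0,-0.5,0],[0,0,0]],[0,[0,-0.5,0],[0,0,0]]]'
python3 - <<'E'
from plan import *
save(env.grab_frame('scene'),'s8.png',(230,60,430,230),4)
E
```

```text
time_s: 23.17
ee_pos: [480.1, 210.1, 20.7]
ee_rot: [-90.0, 0.1, -24.5]
force: [3.7, 3.8, -9.7]
gripper_width: 39.7
```

View pics/s8.png

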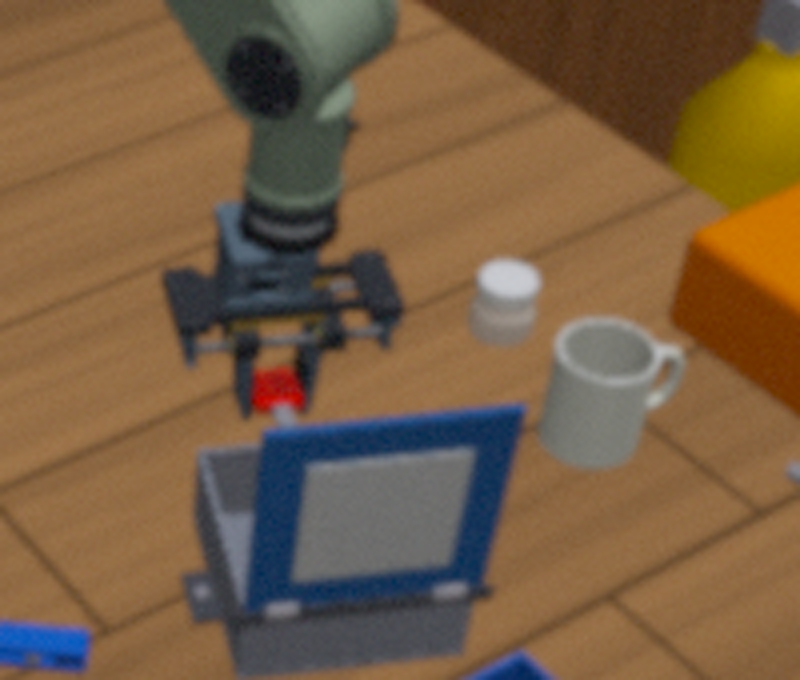

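The lid is coming up toward upright (its top edge has moved from row 470 to about row 410), with no slip at the tread.

```bash
python3 -m handwheel '[[0,[0,-0.5,0],[0,0,0]],[0,[0,-0.5,0],[0,0,0]],[0,[0,-0.5,0],[0,0,0]],[0,[0,-0.5,0],[0,0,0]],[0,[0,-0.5,0],[0,0,0]],[0,[0,-0.5,0],[0,0,0]],[0,[0,-0.5,0],[0,0,0]],[0,[0,-0.5,0],[0,0,0]],[0,[0,-0.5,0],[0,0,0]],[0,[0,-0.5,0],[0,0,0]]]'
python3 -m handwheel '[[0,[0,-0.5,0],[0,0,0]],[0,[0,-0.5,0],[0,0,0]],[0,[0,-0.5,0],[0,0,0]],[0,[0,-0.5,0],[0,0,0]],[0,[0,-0.5,0],[0,0,0]],[0,[0,-0.5,0],[0,0,0]],[0,[0,-0.5,0],[0,0,0]],[0,[0,-0.5,0],[0,0,0]],[0,[0,-0.5,0],[0,0,0]],[0,[0,-0.5,0],[0,0,0]]]'
```

```text
time_s: 24.05
ee_pos: [479.8, 210.3, 25.7]
ee_rot: [-90.0, 0.1, -24.5]
force: [2.8, 4.8, -8.9]
gripper_width: 40.0
time_s: 24.88
ee_pos: [479.6, 210.4, 30.8]
ee_rot: [-90.0, 0.1, -24.5]
force: [2.6, 4.9, -6.7]
gripper_width: 39.7
```

```bash
python3 -m handwheel '[[0,[0,-0.5,-0.1],[0,0,0]],[0,[0,-0.5,-0.1],[0,0,0]],[0,[0,-0.5,-0.1],[0,0,0]],[0,[0,-0.5,-0.1],[0,0,0]],[0,[0,-0.5,0],[0,0,0]],[0,[0,-0.5,0],[0,0,0]],[0,[0,-0.5,0],[0,0,0]],[0,[0,-0.5,0],[0,0,0]],[0,[0,-0.5,0],[0,0,0]],[0,[0,-0.5,0],[0,0,0]]]'
python3 -m handwheel '[[0,[0,-0.5,0],[0,0,0]],[0,[0,-0.5,0],[0,0,0]],[0,[0,-0.5,0],[0,0,0]],[0,[0,-0.5,0],[0,0,0]],[0,[0,-0.5,0],[0,0,0]],[0,[0,-0.5,0],[0,0,0]],[0,[0,-0.5,0],[0,0,0]],[0,[0,-0.5,0],[0,0,0]],[0,[0,-0.5,0],[0,0,0]],[0,[0,-0.5,0],[0,0,0]]]'
```

```text
time_s: 25.72
ee_pos: [479.7, 210.3, 36.0]
ee_rot: [-90.0, 0.1, -24.5]
force: [1.2, 5.6, -5.7]
gripper_width: 40.1
time_s: 26.55
ee_pos: [479.9, 210.3, 41.1]
ee_rot: [-89.9, 0.1, -24.5]
force: [2.2, 4.9, -6.9]
gripper_width: 39.6
```

```bash
python3 -m handwheel '[[0,[0,-0.4,0],[0,0,0]],[0,[0,-0.4,0],[0,0,0]],[0,[0,-0.4,0],[0,0,0]],[0,[0,-0.4,0],[0,0,0]],[0,[0,-0.4,0],[0,0,0]],[0,[0,-0.4,0],[0,0,0]],[0,[0,-0.4,0],[0,0,0]],[0,[0,-0.4,0],[0,0,0]],[0,[0,-0.4,0],[0,0,0]],[0,[0,-0.4,0],[0,0,0]]]'
python3 -m handwheel '[[0,[0.1,-0.3,0],[0,0,0]],[0,[0.1,-0.3,0],[0,0,0]],[0,[0.1,-0.3,0],[0,0,0]],[0,[0.1,-0.3,0],[0,0,0]],[0,[0.1,-0.3,0],[0,0,0]],[0,[0.1,-0.3,0],[0,0,0]],[0,[0,-0.3,0],[0,0,0]],[0,[0,-0.3,0],[0,0,0]],[0,[0,-0.3,0],[0,0,0]],[0,[0,-0.3,0],[0,0,0]]]'
python3 - <<'E'
from plan import *
save(env.grab_frame('scene'),'s9.png',(230,60,430,230),4)
E
```

```text
time_s: 27.38
ee_pos: [480.2, 210.1, 45.3]
ee_rot: [-89.9, 0.0, -24.5]
force: [2.0, 4.6, -6.0]
gripper_width: 39.7
time_s: 28.22
ee_pos: [480.5, 210.0, 48.2]
ee_rot: [-89.9, 0.1, -24.5]
force: [2.0, 5.1, -6.4]
gripper_width: 39.8
```

View pics/s9.png

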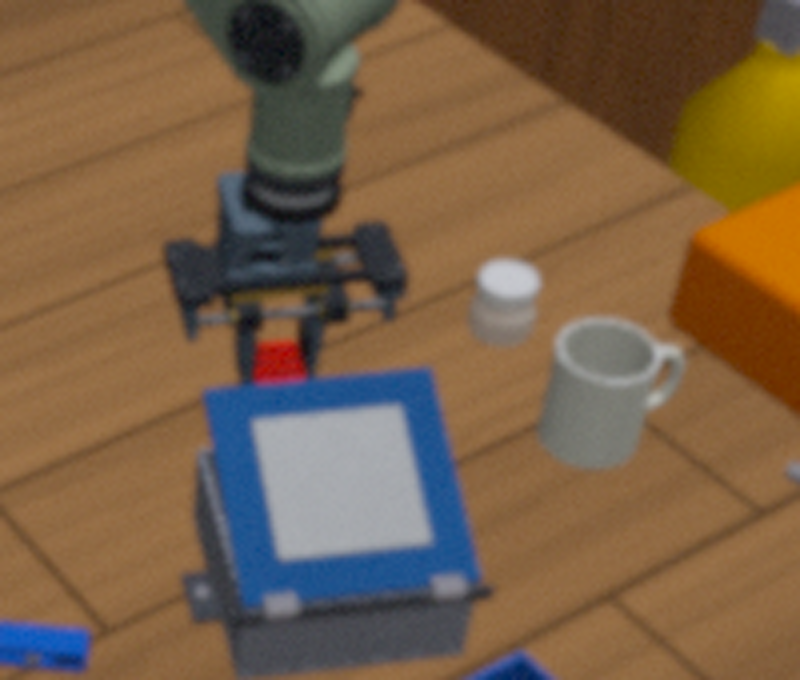

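The lid is about 0.35 rad from shut (front edge at row ~375). I continue more slowly.

```bash
python3 -m handwheel '[[0,[0,-0.3,0],[0,0,0]],[0,[0,-0.3,0],[0,0,0]],[0,[0,-0.3,0],[0,0,0]],[0,[0,-0.3,0],[0,0,0]],[0,[0,-0.3,0],[0,0,0]],[0,[0,-0.3,0],[0,0,0]],[0,[0,-0.3,0],[0,0,0]],[0,[0,-0.3,0],[0,0,0]],[0,[0,-0.3,0],[0,0,0]],[0,[0,-0.3,0],[0,0,0]]]'
python3 -m handwheel '[[0,[0,-0.2,0],[0,0,0]],[0,[0,-0.2,0],[0,0,0]],[0,[0,-0.2,0],[0,0,0]],[0,[0,-0.2,0],[0,0,0]],[0,[0,-0.2,0],[0,0,0]],[0,[0,-0.2,0],[0,0,0]],[0,[0,-0.2,0],[0,0,0]],[0,[0,-0.2,0],[0,0,0]],[0,[0,-0.2,0],[0,0,0]],[0,[0,-0.2,0],[0,0,0]]]'
python3 - <<'E'
from plan import *
save(env.grab_frame('scene'),'s10.png',(230,60,430,230),4)
E
```

```text
time_s: 29.1
ee_pos: [480.8, 209.8, 51.3]
ee_rot: [-89.9, 0.0, -24.5]
force: [3.0, 3.6, -4.4]
gripper_width: 39.9
time_s: 29.93
ee_pos: [481.1, 209.7, 53.3]
ee_rot: [-89.9, -0.0, -24.5]
force: [3.5, 3.2, -6.1]
gripper_width: 39.6
```

View pics/s10.png

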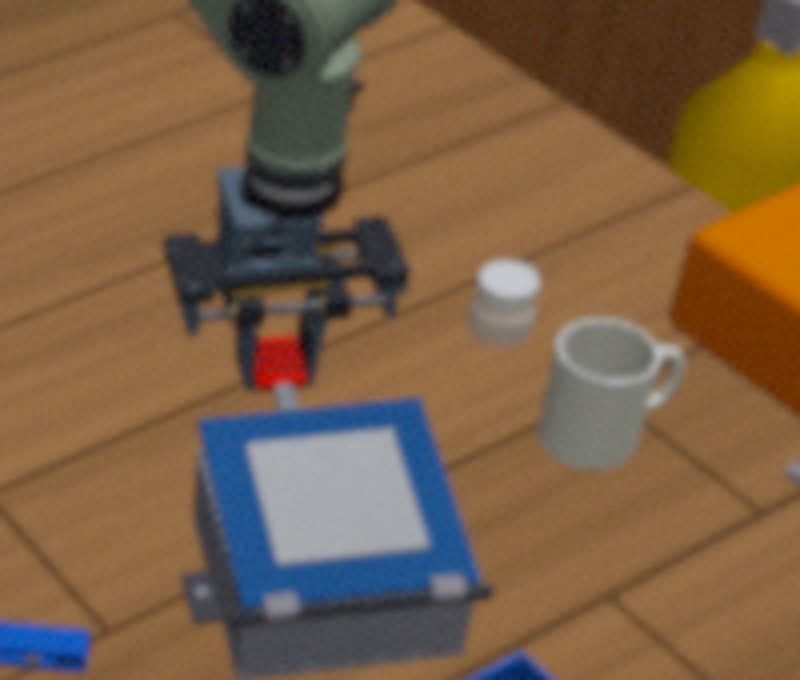

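The lid's left front corner is at row 418, against about 442 when shut, so roughly 4–5 mm of tread travel remains.

```bash
python3 -m handwheel '[[0,[0,-0.2,0],[0,0,0]],[0,[0,-0.2,0],[0,0,0]],[0,[0,-0.2,0],[0,0,0]],[0,[0,-0.2,0],[0,0,0]],[0,[0,-0.2,0],[0,0,0]],[0,[0,-0.2,0],[0,0,0]],[0,[0,-0.2,0],[0,0,0]],[0,[0,-0.2,0],[0,0,0]],[0,[0,-0.2,0],[0,0,0]],[0,[0,-0.2,0],[0,0,0]]]'
```

```text
time_s: 30.82
ee_pos: [481.4, 209.6, 55.4]
ee_rot: [-89.9, -0.0, -24.4]
force: [3.1, 3.1, -4.9]
gripper_width: 40.0
```

```bash
python3 -m handwheel '[[0,[0,-0.2,0],[0,0,0]],[0,[0,-0.2,0],[0,0,0]],[0,[0,-0.15,0],[0,0,0]],[0,[0,-0.15,0],[0,0,0]],[0,[0,-0.15,0],[0,0,0]],[0,[0,-0.15,0],[0,0,0]],[0,[0,-0.15,0],[0,0,0]],[0,[0,-0.15,0],[0,0,0]],[0,[0,-0.15,0],[0,0,0]],[0,[0,-0.15,0],[0,0,0]]]'
```

```text
time_s: 31.65
ee_pos: [481.6, 209.5, 56.7]
ee_rot: [-89.9, -0.1, -24.4]
force: [5.9, 3.5, -8.4]
gripper_width: 40.1
```

```bash
python3 -m handwheel '[[0,[0,-0.15,0],[0,0,0]],[0,[0,-0.15,0],[0,0,0]],[0,[0,-0.15,0],[0,0,0]],[0,[0,-0.15,0],[0,0,0]],[0,[0,-0.15,0],[0,0,0]],[0,[0,-0.15,0],[0,0,0]],[0,[0,0,0],[0,0,0]],[0,[0,0,0],[0,0,0]],[0,[0,0,0],[0,0,0]],[0,[0,0,0],[0,0,0]]]'
python3 - <<'E'
from plan import *
save(env.grab_frame('scene'),'s11.png',(230,60,430,230),4)
E
```

```text
time_s: 32.48
ee_pos: [481.6, 209.5, 57.1]
ee_rot: [-89.9, -0.1, -24.4]
force: [6.4, 3.6, -12.0]
gripper_width: 40.2
```

View pics/s11.png

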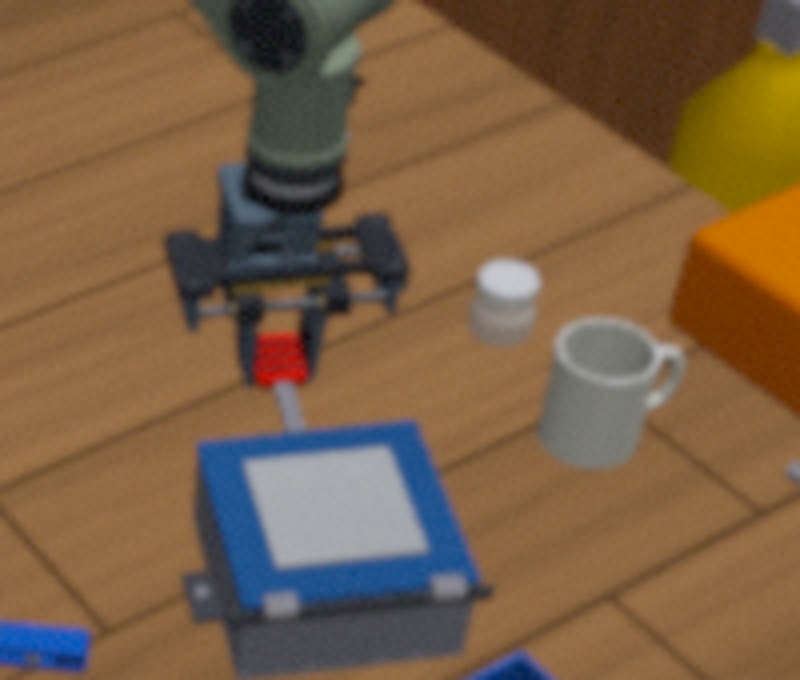

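```bash
python3 -m handwheel '[[0,[0,-0.15,0],[0,0,0]],[0,[0,-0.15,0],[0,0,0]],[0,[0,-0.15,0],[0,0,0]],[0,[0,-0.15,0],[0,0,0]],[0,[0,0,0],[0,0,0]],[0,[0,0,0],[0,0,0]],[0,[0,0,0],[0,0,0]],[0,[0,0,0],[0,0,0]],[0,[0,0,0],[0,0,0]],[0,[0,0,0],[0,0,0]]]'
```

```text
time_s: 33.37
ee_pos: [481.6, 209.4, 57.3]
ee_rot: [-89.9, -0.1, -24.4]
force: [6.8, 3.3, -15.2]
gripper_width: 39.4
```

```bash
python3 -m handwheel '[[0,[0,0.3,0],[0,0,0]],[0,[0,0.3,0],[0,0,0]],[0,[0,0.3,0],[0,0,0]],[0,[0,0.3,0],[0,0,0]],[0,[0,0.2,0],[0,0,0]],[0,[0,0.2,0],[0,0,0]],[0,[0,0,0],[0,0,0]],[0,[0,0,0],[0,0,0]],[0,[0,0,0],[0,0,0]],[0,[0,0,0],[0,0,0]]]'
```

```text
time_s: 34.2
ee_pos: [481.6, 209.5, 56.7]
ee_rot: [-89.9, -0.1, -24.4]
force: [4.8, 2.5, -7.5]
gripper_width: 40.3
```

```bash
python3 -m handwheel '[[0,[0,0.2,0],[0,0,0]],[0,[0,0.2,0],[0,0,0]],[0,[0,0.2,0],[0,0,0]],[0,[0,0.2,0],[0,0,0]],[0,[0,0.2,0],[0,0,0]],[0,[0,0,0],[0,0,0]],[0,[0,0,0],[0,0,0]],[0,[0,0,0],[0,0,0]],[0,[0,0,0],[0,0,0]],[0,[0,0,0],[0,0,0]]]'
```

```text
time_s: 35.03
ee_pos: [481.5, 209.6, 56.2]
ee_rot: [-89.9, -0.1, -24.4]
force: [4.4, 2.6, -2.5]
gripper_width: 39.6
```

```bash
python3 -m handwheel '[[0.5,[0,0,0],[0,0,0]],[0.6,[0,0,0],[0,0,0]],[0.7,[0,0,0],[0,0,0]],[0.7,[0,0,0],[0,0,0]],[0.7,[0,0,0],[0,0,0]],[0.7,[0,0,0],[0,0,0]],[0.7,[0,-4,0],[0,0,0]],[0.7,[0,-12,0],[0,0,0]],[0.7,[0,-20,0],[0,0,0]],[0.7,[0,-25,0],[0,0,0]]]'
python3 -m handwheel '[[0.7,[-5,-30,0],[0,0,0]],[0.7,[-15,-20,0],[0,0,0]],[0.7,[-25,0,0],[0,0,0]],[0.7,[-30,0,0],[0,0,0]],[0.7,[-30,0,0],[0,0,0]],[0.7,[-20,0,0],[0,0,0]],[0.7,[-5,0,0],[0,0,0]],[0.7,[0,0,0],[0,0,0]],[0.7,[0,0,0],[0,0,0]],[0.7,[0,0,0],[0,0,0]]]'
python3 - <<'E'
from plan import *
s=env.state(); print(s['time_s'],s['ee_pos'],s['force'])
save(env.grab_frame('scene'),'s12.png',(130,60,430,280),2.6);save(env.grab_frame('top'),'t12.png',(140,90,360,290),3);save(env.grab_frame('wrist'),'w12.png')
c=np.array([648,131.]);y=np.radians(-24.4);u=np.array([np.cos(y),np.sin(y)]);v=np.array([-u[1],u[0]])
E
```

```text
time_s: 35.87
ee_pos: [479.6, 208.7, 116.4]
ee_rot: [-90.2, 0.1, -24.4]
force: [0.0, 0.7, 0.0]
gripper_width: 64.3
time_s: 36.7
ee_pos: [363.5, 262.8, 166.9]
ee_rot: [-90.0, -0.0, -24.5]
force: [0.2, 0.2, -0.0]
gripper_width: 63.9
36.7 [363.51694575 262.82564805 166.87251296] [ 0.19404608  0.18111226 -0.03981425]
```

View pics/s12.png

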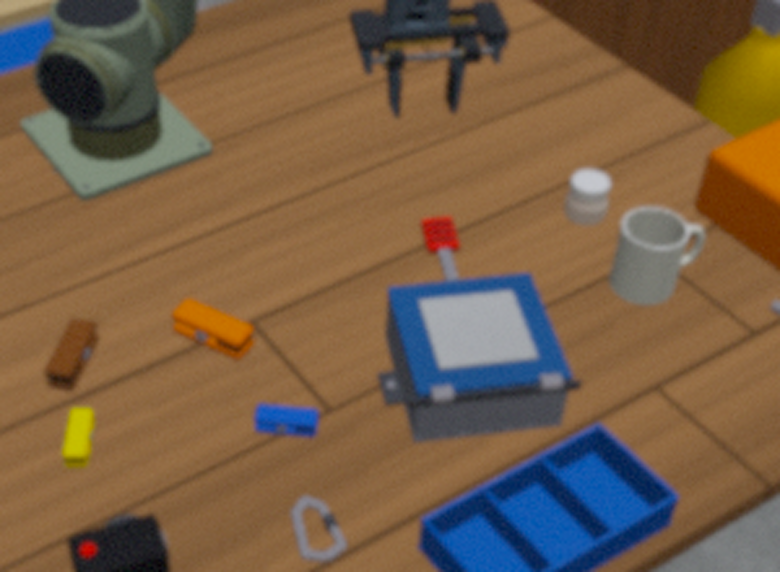

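View pics/t12.png

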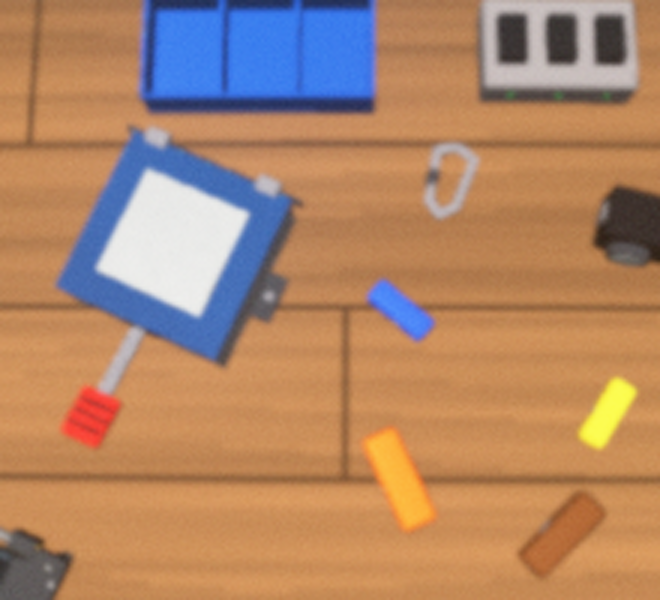

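```bash
python3 - <<'E'
import cv2, numpy as np
a=cv2.imread('pics/scene0.png').astype(int); from h import *
b=env.grab_frame('scene')[:,:,::-1].astype(int)
d=np.abs(a-b).sum(2)>60
n,l,st,ce=cv2.connectedComponentsWithStats(d.astype(np.uint8))
for s in sorted(st[1:],key=lambda s:-s[4])[:10]: print(s)
E
```

```text
[   0    0   55  167 3988]
[ 264    0   62  106 2936]
[ 131    0   43   57 1141]
[178   0  32  59 939]
[190  67  24  46 734]
[140  52  54  40 714]
[144  81  27  26 486]
[193 205  15  22 190]
[288  18   4  18  40]
[190  52   6   6  14]
```

Both views show the lid shut and everything else in place. The only changes from the first picture are the arm and the clip's old spot. A subpixel check of lid and tread:

```bash
python3 - <<'E'
from h import *
for n,boxes in (('scene',{'lidfront':(278,165,346,185),'tread':(290,142,308,168),'bg':(60,340-60,130,330)}),('top',{'lidfront':(155,175,220,215),'tread':(158,215,185,242)})):
    a=cv2.cvtColor(cv2.imread(f'pics/{n}0.png'),cv2.COLOR_BGR2GRAY).astype(np.float32)
    b=cv2.cvtColor(env.grab_frame(n),cv2.COLOR_RGB2GRAY).astype(np.float32)
    for k,(x0,y0,x1,y1) in boxes.items():
        W=np.eye(2,3,dtype=np.float32)
        try:
            c,W=cv2.findTransformECC(a[y0:y1,x0:x1],b[y0:y1,x0:x1],W,cv2.MOTION_TRANSLATION); print(n,k,round(c,3),W[:,2])
        except cv2.error as e: print(n,k,'fail')
E
```

```text
scene lidfront 1.0 [-0.01616479  0.0042398 ]
scene tread 0.999 [ 0.01951088 -0.00188902]
scene bg 0.998 [ 0.00927095 -0.01999222]
top lidfront 1.0 [-0.00159393  0.02514853]
top tread 0.998 [-0.01467745  0.01749764]
```

Lid and tread match their original shut positions to 0.03 px or better. I'm handing in.

```bash
python3 - <<'E'
from workcell import env
print(env.state()['time_s']); print(env.job_done())
E
```

```text
37.0
the job is handed in; nothing more can be done
None
```

The small orange clip is in the gear tub and the lid is fully shut again; I handed the job in at 37 s.

- **Opening:** I pressed the pedal to its lower stop, about 14 N down at the end. In the top view the lid's tip corners matched the fully open position (1.9 rad).
- **Placing the clip:** I lowered it until it touched the tub floor at about 5 N, then let go. A wrist picture then showed it lying inside.
- **Closing:** I pinched the tread and drew it up at about 2–6 mm/s until I felt the upper stop. The largest upward pull I read was about 15 N, and I eased the load off before letting go.
- **Last checks:** The lid and tread matched their starting pictures to within 0.03 px. Comparing the first and last scene pictures, the only changes were the arm and the clip's old spot. The tool force read about zero with the gripper clear of everything.

I read the forces only at the end of each move, so brief peaks in between are not on record. No check failed or disagreed.

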